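# Weigh the tin bar from behind the crucibles

### The arm

A 6-joint arm with a two-finger parallel gripper is mounted at the origin on the work surface. World frame = base frame: x ahead of the robot, y to its left, z up, the work surface at z = 0. Lengths are in mm, angles in rad, forces in N, time in s.
With the tool pointing down it reaches from about 325 to 1000 mm from the base axis. Payload 5.1 kg.
Tool frame: the origin (TCP) lies at the very end of the fingers, on their centre line; the grasp point (between the pads) lies 19 mm behind it; z points along the fingers, y is the line along which they close (so a half turn about z gives the same grasp; the last joint's range is limited). The gripper opens to 85 mm and grips with 20 to 120 N. Pads are 22 mm wide; open, the fingers measure 114 mm over their backs; the gripper's body (76 mm by 85 mm) begins 54 mm behind the grasp point. The pads swing forward as they close: fully open they stand 13 mm farther back than shut.
Start: joints at [-0.083, 0.124, 1.65, -0, 1.367, -0.083], TCP at [649.988, -0.028, 231.322] pointing down, gripper open.
Joint ranges: [-2.61, 2.61], [-1.02, 2.33], [0.03, 2.71], [-1.35, 4.49], [0.32, 2.68], [-2.91, 2.91]. Speed limits (rad/s): [2.57, 2.57, 3.14, 3.14, 3.14, 3.14].

### API

Orientations are given as a unit quaternion [w, x, y, z].
In Python, from plant import ctrl gives the robot as it stands.
- The arm moves only by the tool move_arm, never from a script. Its arguments are lists of equal length, an entry for each row: "slide": the shift along the tool's x, y, z in m, a list of three; "yaw": the turn about the tool's z in degrees. In form: {"slide": [[dx, dy, dz], ...], "yaw": [yaw, ...]}. A call has 1 to 20 rows; each row is the pose to reach, as a shift and turn from the pose commanded when the call began, along the tool's axes at that moment; what a row does not reach only later rows make up. A row lasts 1/12 s, in which the tool goes at most 41.7 mm and 7.16 degrees, less where a joint would pass 70% of its speed; a pose out of reach is approached as far as the arm can. A call with a gripper value outside its range is refused whole. "gripper" is the finger opening in m, from 0 to 0.0854, set as the call begins (left out, the last holds). The fingers move at their own pace and stop on an object; "grip_force" is the grip in N (left out, the last holds). Time passes only in rows, so rows that repeat a pose let the fingers close. It gives the time, the measured TCP pose, the force, the opening and the grip force at its end, in the units of the state.
- ctrl.read_state(): the state, without advancing time (a new reading comes with each control period).
- ctrl.snapshot(name): name is "scene" or "side" or "wrist"; returns a dict with "color" (400x640x3 uint8, red, green, blue), "z_map" (400x640 float32, mm along the optical axis (not along the pixel's ray), 0 where there is no reading), "K" (3x3 intrinsics, pixels), "T" (4x4, takes a point from camera to world coordinates). Camera axes: x right, y down, z forward; pixel columns grow to the right and rows downward; lengths in mm; the calibration is good to about 2 mm. A picture is of the moment at which its call begins.
- ctrl.hand_in(): hands the job in; it is judged then, once.
The state is a dict: "clock": time; "joint_positions": joint angles; "joint_velocities": joint speeds; "effort": joint torques, N m; "tcp_pos": TCP position; "tcp_rot": TCP orientation; "wrist_force": force on the tool from outside, world axes, zero at the start; "torque": the same for the moment, N m; "width": finger opening in mm; "finger_force": force on a finger pad.
Only numpy, scipy, OpenCV 4.12 (cv2) and the standard library are available. Lean on these libraries where they do the work, as an engineer would, in place of code of your own. Each camera call takes 0.05 s, during which the arm holds its last target. There are 200 camera calls.

### The job

Weigh the small tin bar that lies behind the two crucibles: stand both crucibles on the rubber mat and put the check weight left on the scale back in its wooden block (in any order), then lay the bar, same face up, in the middle of the pan. After that, stand each crucible back upright in its own ring, the big one in the big ring and the small one in the small. Set things down gently, without dropping them, and leave the glass jar where it is.

Things in the scene. Friction and masses are not known exactly. Their poses are not given: they have to be found in the camera images.
- big_mid (a point): The big crucible: an empty cream fireclay cup, 112 mm high, outside diameter 62 mm over its upper 29 mm (straight, wall 6 mm) tapering to a foot of 44 mm; 0.36 kg. The point is on its axis half-way up, 56 mm above the underside of its foot; z is its axis, up. At the start it stands in the big ring.
- small_mid (a point): The small crucible, of the same clay and form: 92 mm high, outside diameter 50 mm over its upper 24 mm (wall 6 mm) tapering to a foot of 32 mm; 0.22 kg. The point is on its axis half-way up, 46 mm above the underside of its foot; z is its axis, up. At the start it stands in the small ring.
- bar_mid (a point): The tin bar: a bright cast ingot, 35 (x) by 110 (y) by 30 mm high (z up), flanks drafted 3 mm inwards to the underside; 0.5 to 0.85 kg. Point: its centre, 15 mm above its underside. It lies on the tray floor (3 mm above the slab), 10 mm beyond the big ring, parallel to the row of crucibles and midway. Tray 170 x 190 mm; its lip, 11 mm above the slab, is 40 mm beyond the bar.
- weight_mid (a point): The check weight: a polished steel 500 g cylinder, diameter 38 mm for its lower 42 mm, above it a neck and a knob of diameter 24 mm; 62 mm high in all. The point is on its axis half-way up, 31 mm above its underside. At the start it stands on the scale's pan.
- ring_big: The big crucible's place on the tray: a fixed flat refractory ring, 6 mm high, outside diameter 68 mm, hole 58 mm. The origin is the centre of the hole at the level of the tray's floor, on which the crucible's foot stands; z up. The two rings' centres are 80 mm apart; which is left and which right changes.
- ring_small: The small crucible's place on the tray: the same kind of ring, 6 mm high, outside diameter 55 mm, hole 43 mm. The origin is the centre of the hole at the level of the tray's floor.
- mat: The rubber mat, fixed: dark grey, 220 mm (x) by 140 mm (y), 4 mm thick. The origin is the centre of its underside (on the slab), z up. Empty at the start; room for both crucibles side by side along x.
- pan (a point): The bench scale's weighing pan: a rigid rectangular steel plate, 135 mm (x) by 145 mm (y), fixed. The point is the centre of its upper face, 50 mm above the slab. The white housing below it is 200 mm (x) by 150 mm (y), its top 36 mm above the slab, and shows the display at its -x end, towards the robot.
- well (a point): The check weight's wooden block, fixed: 74 by 74 mm, 24 mm high, with one round well of 50 mm diameter, 8 mm deep. The point is the centre of the well's floor, 16 mm above the slab.
- jar_mid (a point): A bystander: a closed amber glass jar with a steel cap, diameter 58 mm, 82 mm high, 0.25 kg, standing loose on the slab. The point is on its axis half-way up.
Things that resemble listed ones, but are neither listed nor needed, are in the scene too. What is shaped like the part that bears big_mid but blue is not meant.

How it is judged (in metres and radians):
On the way, in this order (a step that is already met when the one before it is completed fails the run):
1. both crucibles stand upright and released on the rubber mat, and the check weight stands released in the well of its block (x of big_mid in the frame of mat between -0.092 and 0.092 m and y of big_mid in the frame of mat between -0.052 and 0.052 m and z of big_mid in the frame of mat between 0.055 and 0.065 m and angle between each of big_mid, small_mid, weight_mid's own z axis and vertical below 0.08 rad and linear speed of each of big, small, weight below 0.02 m/s and contact force between the fingers and big below 0.05 N and x of small_mid in the frame of mat between -0.092 and 0.092 m and y of small_mid in the frame of mat between -0.052 and 0.052 m and z of small_mid in the frame of mat between 0.045 and 0.055 m and contact force between the fingers and small below 0.05 N and horizontal distance between weight_mid and well below 0.01 m and z of weight_mid in the frame of well between 0.027 and 0.035 m and contact force between the fingers and weight below 0.05 N), for 0.2 s.
2. the bar lies released in the middle of the scale's pan, while both crucibles are still on the mat (horizontal distance between bar_mid and pan below 0.02 m and z of bar_mid in the frame of pan between 0.011 and 0.019 m and angle between each of bar_mid, big_mid, small_mid's own z axis and vertical below 0.08 rad and linear speed of each of bar, big, small below 0.02 m/s and contact force between the fingers and bar below 0.05 N and x of big_mid in the frame of mat between -0.092 and 0.092 m and y of big_mid in the frame of mat between -0.052 and 0.052 m and z of big_mid in the frame of mat between 0.055 and 0.065 m and contact force between the fingers and big below 0.05 N and x of small_mid in the frame of mat between -0.092 and 0.092 m and y of small_mid in the frame of mat between -0.052 and 0.052 m and z of small_mid in the frame of mat between 0.045 and 0.055 m and contact force between the fingers and small below 0.05 N), for 0.2 s.
At the end, for the whole second after the job is handed in: Bar flat on the pan, centre within 20 mm of its middle; each crucible upright on the tray's floor inside its own ring (within 12 mm of its centre, tilt under 0.08 rad); check weight upright in its well, within 10 mm; all released and at rest (horizontal distance between big_mid and ring_big below 0.012 m and z of big_mid in the frame of ring_big between 0.052 and 0.06 m and angle between each of big_mid, small_mid, weight_mid, bar_mid's own z axis and vertical below 0.08 rad and linear speed of each of big, small, weight, bar below 0.02 m/s and contact force between the fingers and big below 0.05 N and horizontal distance between small_mid and ring_small below 0.012 m and z of small_mid in the frame of ring_small between 0.042 and 0.05 m and contact force between the fingers and small below 0.05 N and horizontal distance between weight_mid and well below 0.01 m and z of weight_mid in the frame of well between 0.027 and 0.035 m and contact force between the fingers and weight below 0.05 N and horizontal distance between bar_mid and pan below 0.02 m and z of bar_mid in the frame of pan between 0.011 and 0.019 m and contact force between the fingers and bar below 0.05 N); the robot touches nothing.
It fails at once if the glass jar is moved by more than 20 mm or tipped (distance of jar_mid from where it was at the start of the episode above 0.02 m or angle between jar_mid's own z axis and vertical above 0.3 rad).
It fails at once if a crucible is tipped over by more than 0.6 rad (angle between any of big_mid, small_mid's own z axis and vertical above 0.6 rad).
It fails at once if a crucible, the weight or the bar is dropped: it falls untouched by the fingers, faster than 0.6 m/s (a fall of about 20 mm) ((linear speed of big above 0.6 m/s and contact force between the fingers and big below 0.05 N) or (linear speed of small above 0.6 m/s and contact force between the fingers and small below 0.05 N) or (linear speed of weight above 0.6 m/s and contact force between the fingers and weight below 0.05 N) or (linear speed of bar above 0.6 m/s and contact force between the fingers and bar below 0.05 N)).
It also fails if it takes over 141 s, if anything falls off the work surface, if the arm or the gripper's body presses on something with over 40 N, if the wrist force passes 120 N, or if a joint passes its speed limit or range.

## Working session

There is one attempt and no reset: what is moved stays moved. The work goes in short steps, Python scripts to look and compute and a tool call to move; the robot and the scene stay as the last step left them, time stands still between calls to the robot, and variables do not carry over. Pictures are saved under pics/ and viewed, at most 14 in all, crops included, and the job is handed in when it is done.

Besides the shell and the picture viewer there is one more tool, called after "Request:" as name([rows], argument=value, ...), one row to a line, values as JSON. move_arm: Moves the arm, as the interface text tells. Its arguments: {"type":"object","properties":{"slide":{"type":"array","items":{"type":"array","items":{"type":"number"}}},"yaw":{"type":"array","items":{"type":"number"}},"gripper":{"type":"number"},"grip_force":{"type":"number"}},"required":["slide","yaw"]}

```bash
mkdir -p pics; cat > h.py <<'E'
import numpy as np, cv2
from plant import ctrl
def snap(n,f=None):
    s=ctrl.snapshot(n)
    if f: cv2.imwrite('pics/'+f,s['color'][:,:,::-1])
    return s
def world(s):
    K,T,z=s['K'],s['T'],s['z_map']
    v,u=np.mgrid[:400,:640]
    P=np.stack([(u-K[0,2])/K[0,0]*z,(v-K[1,2])/K[1,1]*z,z],-1)
    return P@T[:3,:3].T+T[:3,3]
E
python3 - <<'E'
from h import *
for n in('scene','side','wrist'):
    s=snap(n,n+'0.png'); np.savez(n+'0.npz',**s); print(n,s['T'][:3,3].round(),s['T'][:3,2].round(2),s['K'][0,0])
st=ctrl.read_state();print(st['tcp_pos'],st['tcp_rot'],st['clock'])
a=[cv2.imread('pics/%s0.png'%n) for n in('scene','side','wrist')]
cv2.imwrite('pics/ab.png',cv2.resize(np.vstack(a[:2]),(800,1000))[:, :])
E
```

```text
scene [ 994.  248. 1055.] [-0.47 -0.2  -0.86] 379.69961594813543
side [ 227. -797.  612.] [ 0.24  0.81 -0.53] 371.1526386018441
wrist [651.  76. 373.] [-0.   -0.3  -0.95] 345.21634744550494
[6.49517136e+02 1.22707022e-02 2.30359161e+02] [-6.14385707e-04  7.07103170e-01  7.07109929e-01 -5.27108080e-04] 0.15
```

View pics/scene0.png

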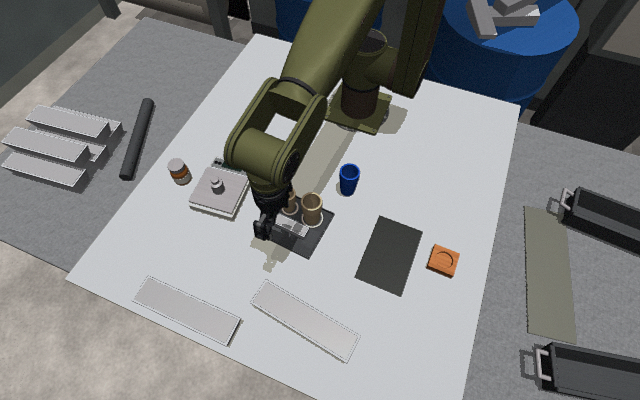

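View pics/side0.png

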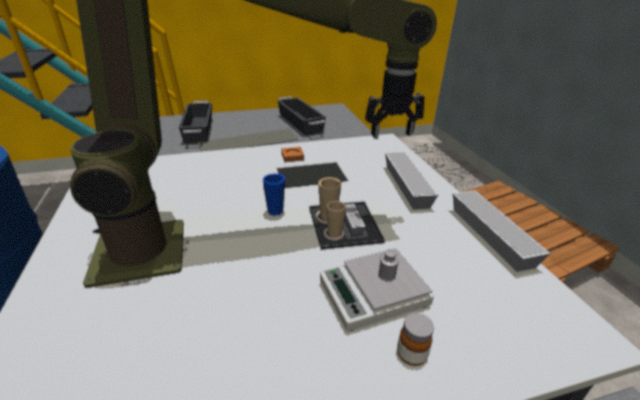

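Scene view: crucibles at (313,208) big and (290,200) small, both cream; the blue cup at (349,180) is the decoy. Bar on the tray at (290,228), weight at (217,186), jar at (179,172), mat at (390,255), block at (444,260). The long light ingots at (190,310) and (305,320) are too large to be the tin bar.

```bash
python3 - <<'E'
from h import *
S={n:dict(np.load(n+'0.npz')) for n in('scene','side','wrist')}
W={n:world(S[n]) for n in S}
def rep(n,l,m):
    P=W[n][m&(S[n]['z_map']>0)]
    if len(P)<5: print(n,l,'none');return
    c,wh,a=cv2.minAreaRect(P[:,:2].astype(np.float32))
    print(n,l,len(P),'med',np.median(P,0).round(1),'rect',np.round(c,1),np.round(wh,1),round(a,1),'z',np.percentile(P[:,2],[2,98]).round(1))
v,u=np.mgrid[:400,:640]
for n,rois in {'scene':dict(big=(296,185,328,228),small=(278,185,297,215),mat=(350,210,430,300),block=(422,240,466,280),weight=(205,172,228,195),jar=(165,155,192,187),pan=(185,165,250,220)),
 'side':dict(big=(315,175,343,232),small=(322,200,348,242),weight=(376,248,402,280),pan=(330,245,432,312),jar=(395,312,437,366),block=(280,145,305,162),mat=(270,160,350,190))}.items():
    z=W[n][:,:,2]; h=cv2.cvtColor(S[n]['color'],cv2.COLOR_RGB2HSV).astype(int)
    for l,(x0,y0,x1,y1) in rois.items():
        r=(u>=x0)&(u<x1)&(v>=y0)&(v<y1)
        lim={'big':(108,120),'small':(86,100),'mat':(1,7),'block':(19,30),'weight':(105,120),'jar':(76,90),'pan':(46,54)}[l]
        m=r&(z>lim[0])&(z<lim[1])
        if l=='mat': m=r&(h[:,:,2]<90)
        rep(n,l,m)
E
```

```text
scene big 137 med [497.7  26.9 113.9] rect [498.1  25.8] [58.9 61.2] 81.2 z [108.5 118.1]
scene small 35 med [491.  -36.   93.3] rect [487.4 -37.9] [37.6 13.8] 10.0 z [87.6 96.5]
scene mat 3252 med [521.8 282.9   3.6] rect [515.1 307.4] [189.9 221.1] 88.7 z [-0.5  7.7]
scene block 439 med [483.2 432.7  23.7] rect [480.8 430.9] [74.2 76.6] 87.9 z [19.5 27.2]
scene weight 50 med [ 537.7 -271.2  109.8] rect [ 537.8 -271.8] [22.9 21.7] 62.7 z [105.2 113.1]
scene jar 182 med [ 523.5 -428.3   81. ] rect [ 521.6 -428.8] [53.6 47.9] 30.3 z [77.3 84.4]
scene pan 1449 med [ 542.9 -267.6   49.4] rect [ 537.1 -307.7] [136.  212.4] 4.9 z [46.4 53.2]
side big 169 med [496.2  19.3 114.4] rect [496.9  24.3] [64.4 56.7] 72.7 z [108.4 117.5]
side small 169 med [490.6 -60.2  94. ] rect [489.6 -57.7] [48.2 48.6] 16.5 z [86.6 97.8]
side weight 89 med [ 535.4 -276.   111.6] rect [ 537.  -273.5] [21.5 22. ] 76.2 z [105.8 113.9]
side pan 2640 med [ 521.  -295.6   51.1] rect [ 534.3 -275.4] [136.1 147.1] 5.4 z [48.4 53. ]
side jar 610 med [ 520.2 -433.5   82.8] rect [ 522.  -431.1] [51.3 50.6] 1.7 z [77.1 84.8]
side block 179 med [480.2 425.2  24.7] rect [480.7 428.8] [81.4 74.1] 88.2 z [19.2 27.7]
side mat 1150 med [490.8 268.9   5.8] rect [479.8 199.6] [358.7 234.9] 67.6 z [  3.1 104.9]
```

View pics/wrist0.png

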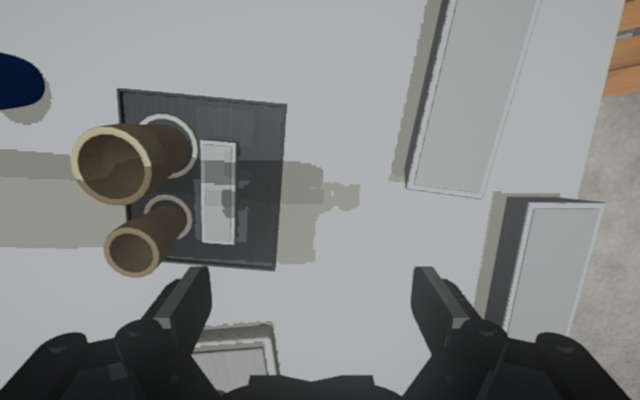

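Wrist view: rings around the crucibles, big at (165,145) and small at (168,215). The bar is at (219,192), 35x100 mm or so, and has a tray lip beyond it at x≈275–285. I'll measure it, the mat and the tray.

```bash
python3 - <<'E'
from h import *
S={n:dict(np.load(n+'0.npz')) for n in('scene','wrist')}
W={n:world(S[n]) for n in S}
v,u=np.mgrid[:400,:640]
def rect(l,m,n,comp=True):
    if comp:
        k,lab,st,_=cv2.connectedComponentsWithStats(m.astype(np.uint8)); m=lab==1+np.argmax(st[1:,4])
    P=W[n][m]; c,wh,a=cv2.minAreaRect(P[:,:2].astype(np.float32)); print(l,m.sum(),np.round(c,1),np.round(wh,1),round(a,1),'z',np.percentile(P[:,2],[5,50,95]).round(1))
h=S['scene']['color'].max(2)
rect('mat',(u>345)&(u<427)&(v>205)&(v<302)&(h<80)&(abs(W['scene'][:,:,2]-4)<8),'scene')
z=W['wrist'][:,:,2]
rect('bar',(u>193)&(u<245)&(v>130)&(v<250)&(abs(z-33)<5),'wrist')
h=S['wrist']['color'].max(2)
rect('tray',(u>205)&(u<292)&(v>80)&(v<275)&(h<90)&(z<16),'wrist')
rect('bigtop',(u>60)&(u<160)&(v>110)&(v<210)&(abs(z-115)<4),'wrist')
rect('smalltop',(u>95)&(u<170)&(v>215)&(v<285)&(abs(z-95)<4),'wrist')
E
```

```text
mat 3204 [514.3 281.2] [137.4 220.7] 88.7 z [0.2 3.6 6.8]
bar 3527 [553.5 -22.1] [110.1  35.7] 85.1 z [31.3 33.1 34.5]
tray 8844 [574.7 -23.4] [188.2  82.5] 84.7 z [ 2.   3.3 10.8]
bigtop 2074 [498.1  23.6] [60.8 61.6] 86.1 z [111.9 114.8 116.2]
smalltop 1131 [490.7 -57.4] [49.9 48.6] 27.3 z [91.9 94.7 96.1]
```

Request:
move_arm([
  [0.004,-0.025,0.017],
  [0.008,-0.055,0.035],
  [0.013,-0.085,0.055],
  [0.018,-0.115,0.075],
  [0.022,-0.14,0.092],
  [0.024,-0.152,0.101],
  [0.024,-0.152,0.101],
  [0.024,-0.152,0.115],
  [0.024,-0.152,0.13],
  [0.024,-0.152,0.144],
  [0.024,-0.152,0.153],
  [0.024,-0.152,0.153],
  [0.024,-0.152,0.153],
], yaw=[0,0,0,0,0,0,0,0,0,0,0,0,0], gripper=0.085)

```text
clock: 1.23
tcp_pos: [498.6, 23.9, 78.5]
tcp_rot: [-0.0, 0.707, 0.707, -0.0]
wrist_force: [-0.5, 0.3, 0.4]
width: 85.0
finger_force: 0.0
```

Request:
move_arm([
  [0,0,0],
  [0,0,0],
  [0,0,0],
  [0,0,0],
  [0,0,0],
  [0,0,0],
  [0,0,0],
  [0,0,0],
], yaw=[0,0,0,0,0,0,0,0], gripper=0.04, grip_force=40)

```text
clock: 1.9
tcp_pos: [498.8, 23.9, 79.9]
tcp_rot: [0.001, 0.707, 0.707, 0.001]
wrist_force: [-2.3, -0.9, 5.3]
width: 60.7
finger_force: 43.3
```

Request:
move_arm([
  [0,0,-0.01],
  [0,0,-0.03],
  [0,0,-0.05],
  [0,0,-0.065],
  [0.005,0.002,-0.07],
  [0.02,0.005,-0.07],
  [0.045,0.012,-0.07],
  [0.075,0.02,-0.07],
  [0.105,0.028,-0.07],
  [0.135,0.036,-0.07],
  [0.165,0.044,-0.07],
  [0.195,0.052,-0.07],
  [0.22,0.059,-0.07],
  [0.24,0.064,-0.07],
  [0.252,0.067,-0.07],
  [0.257,0.068,-0.07],
  [0.257,0.068,-0.07],
  [0.257,0.068,-0.065],
], yaw=[0,0,0,0,0,0,0,0,0,0,0,0,0,0,0,0,0,0])

```text
clock: 3.4
tcp_pos: [566.3, 280.6, 143.8]
tcp_rot: [0.0, 0.707, 0.707, 0.0]
wrist_force: [0.4, 0.5, -2.7]
width: 60.8
finger_force: 45.1
```

Request:
move_arm([
  [0,0,0.01],
  [0,0,0.025],
  [0,0,0.04],
  [0,0,0.05],
  [0,0,0.057],
  [0,0,0.06],
  [0,0,0.062],
  [0,0,0.0635],
  [0,0,0.0635],
  [0,0,0.0635],
], yaw=[0,0,0,0,0,0,0,0,0,0])

```text
clock: 4.23
tcp_pos: [566.8, 281.3, 81.0]
tcp_rot: [0.0, 0.707, 0.707, 0.001]
wrist_force: [-1.6, 0.2, -0.2]
width: 61.0
finger_force: 45.3
```

Request:
move_arm([
  [0,0,0],
  [0,0,0],
  [0,0,0],
  [0,0,0],
  [0,0,0],
  [0,0,-0.01],
  [0,0,-0.03],
  [0,0,-0.05],
  [0,0,-0.06],
], yaw=[0,0,0,0,0,0,0,0,0], gripper=0.085)

```text
clock: 4.98
tcp_pos: [567.4, 281.6, 143.4]
tcp_rot: [0.001, 0.707, 0.707, 0.002]
wrist_force: [0.1, 0.3, 1.1]
width: 85.0
finger_force: 0.0
```

Request:
move_arm([
  [-0.02,-0.004,0],
  [-0.05,-0.011,0],
  [-0.085,-0.019,0],
  [-0.12,-0.027,0],
  [-0.155,-0.035,0],
  [-0.19,-0.042,0],
  [-0.225,-0.05,0],
  [-0.26,-0.058,0],
  [-0.29,-0.065,0],
  [-0.315,-0.07,0],
  [-0.332,-0.074,0],
  [-0.3385,-0.0755,0],
  [-0.3385,-0.0755,0.005],
  [-0.3385,-0.0755,0.025],
  [-0.3385,-0.0755,0.045],
  [-0.3385,-0.0755,0.065],
  [-0.3385,-0.0755,0.077],
  [-0.3385,-0.0755,0.08],
  [-0.3385,-0.0755,0.08],
], yaw=[0,0,0,0,0,0,0,0,0,0,0,0,0,0,0,0,0,0,0])

```text
clock: 6.57
tcp_pos: [489.9, -56.6, 58.7]
tcp_rot: [-0.001, 0.707, 0.707, -0.001]
wrist_force: [0.1, 0.4, 0.4]
width: 84.9
finger_force: 0.0
```

Request:
move_arm([
  [0,0,0],
  [0,0,0],
  [0,0,0],
  [0,0,0],
  [0,0,0],
  [0,0,0],
  [0,0,0],
  [0,0,0],
  [0,0,0],
], yaw=[0,0,0,0,0,0,0,0,0], gripper=0.03, grip_force=40)

```text
clock: 7.32
tcp_pos: [491.4, -57.7, 61.3]
tcp_rot: [0.001, 0.707, 0.707, 0.001]
wrist_force: [-2.5, 0.1, 6.2]
width: 48.1
finger_force: 41.2
```

Request:
move_arm([
  [0,0,-0.01],
  [0,0,-0.03],
  [0,0,-0.05],
  [0,0,-0.065],
  [0.005,0,-0.07],
  [0.02,0,-0.07],
  [0.05,0,-0.07],
  [0.085,0,-0.07],
  [0.12,0,-0.07],
  [0.155,0,-0.07],
  [0.19,0,-0.07],
  [0.225,0,-0.07],
  [0.26,0,-0.07],
  [0.29,-0.006,-0.07],
  [0.312,-0.014,-0.07],
  [0.328,-0.024,-0.07],
  [0.336,-0.0295,-0.07],
  [0.3385,-0.0305,-0.07],
  [0.3385,-0.0305,-0.07],
], yaw=[0,0,0,0,0,0,0,0,0,0,0,0,0,0,0,0,0,0,0])

```text
clock: 8.9
tcp_pos: [459.4, 281.0, 129.2]
tcp_rot: [-0.0, 0.707, 0.707, -0.001]
wrist_force: [0.1, -0.6, -2.3]
width: 47.8
finger_force: 42.3
```

Request:
move_arm([
  [0,0,0.01],
  [0,0,0.025],
  [0,0,0.04],
  [0,0,0.053],
  [0,0,0.06],
  [0,0,0.064],
  [0,0,0.0665],
  [0,0,0.068],
  [0,0,0.0685],
  [0,0,0.0685],
], yaw=[0,0,0,0,0,0,0,0,0,0])

```text
clock: 9.73
tcp_pos: [460.7, 281.2, 62.4]
tcp_rot: [0.0, 0.707, 0.707, 0.001]
wrist_force: [-1.4, -1.0, 1.5]
width: 47.9
finger_force: 42.7
```

Request:
move_arm([
  [0,0,0],
  [0,0,0],
  [0,0,0],
  [0,0,0],
  [0,0,0],
  [0,0,-0.01],
  [0,0,-0.03],
  [0,0,-0.05],
  [0,0,-0.08],
], yaw=[0,0,0,0,0,0,0,0,0], gripper=0.085)

```text
clock: 10.48
tcp_pos: [458.6, 280.3, 140.6]
tcp_rot: [-0.001, 0.707, 0.707, -0.002]
wrist_force: [0.8, -0.4, 0.1]
width: 85.0
finger_force: 0.0
```

Request:
move_arm([
  [-0.02,0.015,0],
  [-0.045,0.035,0],
  [-0.075,0.055,0],
  [-0.11,0.07,0],
  [-0.145,0.0775,0],
  [-0.18,0.0775,0],
  [-0.215,0.0775,0],
  [-0.25,0.0775,0],
  [-0.275,0.0775,0],
  [-0.293,0.0775,0],
  [-0.3,0.0775,0],
  [-0.3,0.0775,0],
  [-0.3,0.0775,0],
], yaw=[0,0,0,0,0,0,0,0,0,0,0,0,0])

```text
clock: 11.57
tcp_pos: [537.6, -18.7, 141.7]
tcp_rot: [-0.0, 0.707, 0.707, 0.0]
wrist_force: [0.1, -0.3, 0.4]
width: 84.9
finger_force: 0.0
```

```bash
python3 - <<'E'
from h import *
s=snap('wrist','w1.png'); np.savez('w1.npz',**s)
t=snap('scene','s1.png'); np.savez('s1.npz',**t)
d=snap('side','d1.png'); np.savez('d1.npz',**d)
W=world(t); m=(np.abs(W[:,:,0]-514)<110)&(np.abs(W[:,:,1]-281)<70)
for l,x0,x1,z0,z1 in(('small',400,513,85,100),('big',513,630,105,120)):
    q=m&(W[:,:,0]>x0)&(W[:,:,0]<x1)&(W[:,:,2]>z0)&(W[:,:,2]<z1); P=W[q]; print(l,len(P), cv2.minAreaRect(P[:,:2].astype(np.float32)) if len(P) else '', np.median(P[:,2]))
a=cv2.imread('pics/w1.png'); b=t['color'][200:300,340:480,::-1]
cv2.imwrite('pics/w1s.png',np.vstack([a[:, :], cv2.resize(b,(280,200),interpolation=2).copy() if 0 else np.hstack([cv2.resize(b,(280,200)),np.zeros((200,360,3),np.uint8)])]))
E
```

```text
small 139 ((460.00408935546875, 282.83203125), (48.076080322265625, 48.41531753540039), 44.90665817260742) 94.23720803687308
big 199 ((566.8671264648438, 283.06170654296875), (59.38243103027344, 60.717559814453125), 63.91130828857422) 114.20640738327529
```

View pics/w1s.png

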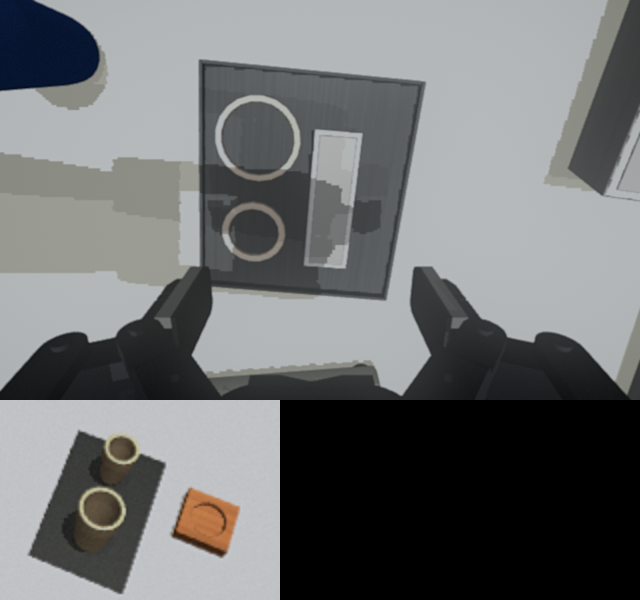

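The wrist view shows both rings empty, big at (257,138) and small at (254,232), with the bar at (333,199). The inset shows both crucibles upright on the mat and the block's round well clear.

```bash
cat >> h.py <<'E'
def ray(s,uv,z):
    d=s['T'][:3,:3]@np.linalg.inv(s['K'])@np.array([uv[0],uv[1],1.]); o=s['T'][:3,3]
    return o+d*(z-o[2])/d[2]
E
python3 - <<'E'
from h import *
s=dict(np.load('w1.npz')); W=world(s); c=s['color'].astype(int)
v,u=np.mgrid[:400,:640]
for l,uv,r0,r1 in(('big',(257,138),33,50),('small',(254,232),24,38)):
    r=np.hypot(u-uv[0],v-uv[1]); m=(r>r0)&(r<r1)&(c[:,:,0]>115); P=np.array([ray(s,p,9) for p in np.argwhere(m)[:,::-1]])
    A=np.c_[2*P[:,:2],np.ones(len(P))]; q=np.linalg.lstsq(A,(P[:,:2]**2).sum(1),rcond=None)[0]; print(l,m.sum(),q[:2].round(1),'r',np.sqrt(q[2]+q[0]**2+q[1]**2).round(1),np.median(W[m&(s['z_map']>0)][:,2]))
m=(u>295)&(u<370)&(v>120)&(v<278)&(abs(W[:,:,2]-33)<5); print('bar',cv2.minAreaRect(W[m][:,:2].astype(np.float32)))
# well: darker/depth in block, scene view
t=dict(np.load('s1.npz')); Wt=world(t); h=cv2.cvtColor(t['color'],cv2.COLOR_RGB2HSV)
m=((h[:,:,0]<20)&(h[:,:,1]>130)&(u>422)&(u<468)&(v>240)&(v<280)); Z=Wt[:,:,2]
q=m&(abs(Z-24)<3); w=m&(abs(Z-16)<3); print('block',cv2.minAreaRect(Wt[q][:,:2].astype(np.float32)),'well',w.sum(),Wt[w].mean(0))
d=dict(np.load('d1.npz')); Wd=world(d); r=(u>375)&(u<405)&(v>245)&(v<282)&(abs(Wd[:,:,2]-110)<5);print('weight',cv2.minAreaRect(Wd[r][:,:2].astype(np.float32)))
r=(u>325)&(u<435)&(v>240)&(v<315)&(abs(Wd[:,:,2]-50)<3);print('pan',cv2.minAreaRect(Wd[r][:,:2].astype(np.float32)))
E
```

```text
big 1576 [496.4  23.7] r 31.3 8.927290941135936
small 903 [488.9 -55.9] r 24.4 9.058129857410563
bar ((553.8973999023438, -22.381759643554688), (110.49806213378906, 35.23618698120117), 85.36109924316406)
block ((481.9903259277344, 430.0762939453125), (72.37989807128906, 75.7811050415039), 87.71730041503906) well 219 [483.23089391 430.97547295  15.85311467]
weight ((537.2640991210938, -273.255126953125), (23.894878387451172, 23.05967140197754), 32.9868278503418)
pan ((534.3981323242188, -275.775390625), (136.76455688476562, 145.17416381835938), 5.0953450202941895)
```

Request:
move_arm([
  [-0.02,0,0],
  [-0.05,0,0],
  [-0.085,0,0],
  [-0.12,0,0],
  [-0.155,0,0],
  [-0.19,0,0],
  [-0.22,0,0],
  [-0.243,0,0],
  [-0.254,0,0],
  [-0.254,0,0.005],
  [-0.254,0,0.02],
  [-0.254,0,0.04],
  [-0.254,0,0.06],
  [-0.254,0,0.073],
  [-0.254,0,0.0795],
  [-0.254,0,0.0795],
  [-0.254,0,0.0795],
], yaw=[0,0,0,0,0,0,0,0,0,0,0,0,0,0,0,0,0])

```text
clock: 13.13
tcp_pos: [537.8, -272.4, 62.0]
tcp_rot: [-0.0, 0.707, 0.707, 0.0]
wrist_force: [-0.1, 0.5, 1.0]
width: 85.1
finger_force: 0.0
```

Request:
move_arm([
  [0,0,0],
  [0,0,0],
  [0,0,0],
  [0,0,0],
  [0,0,0],
  [0,0,0],
  [0,0,0],
  [0,0,0],
  [0,0,0],
  [0,0,0],
], yaw=[0,0,0,0,0,0,0,0,0,0], gripper=0.01, grip_force=60)

```text
clock: 13.97
tcp_pos: [538.0, -273.5, 63.1]
tcp_rot: [0.001, 0.707, 0.707, 0.0]
wrist_force: [-0.9, -0.2, 5.8]
width: 36.2
finger_force: 61.1
```

Request:
move_arm([
  [0,0,-0.01],
  [0,0,-0.03],
  [0,0,-0.055],
  [0,0,-0.08],
  [0,0,-0.105],
  [0,0,-0.115],
  [0,0,-0.12],
  [0,0,-0.12],
], yaw=[0,0,0,0,0,0,0,0])

```text
clock: 14.63
tcp_pos: [537.4, -273.0, 181.9]
tcp_rot: [0.0, 0.707, 0.707, 0.0]
wrist_force: [-0.4, -0.7, -5.4]
width: 36.0
finger_force: 61.0
```

Request:
move_arm([
  [0.015,-0.001,0],
  [0.04,-0.003,0],
  [0.07,-0.006,0],
  [0.105,-0.008,0],
  [0.14,-0.011,0],
  [0.175,-0.014,0],
  [0.21,-0.017,0],
  [0.245,-0.019,0],
  [0.28,-0.022,0],
  [0.315,-0.025,0],
  [0.35,-0.028,0],
  [0.385,-0.03,0],
  [0.42,-0.033,0],
  [0.455,-0.036,0],
  [0.49,-0.039,0],
  [0.525,-0.041,0],
  [0.56,-0.044,0],
  [0.595,-0.047,0],
  [0.63,-0.05,0],
  [0.66,-0.052,0],
], yaw=[0,0,0,0,0,0,0,0,0,0,0,0,0,0,0,0,0,0,0,0])

```text
clock: 16.3
tcp_pos: [482.9, 388.7, 178.6]
tcp_rot: [-0.001, 0.707, 0.708, -0.002]
wrist_force: [-0.6, 0.9, -4.6]
width: 35.8
finger_force: 60.9
```

Request:
move_arm([
  [0.02,-0.002,0],
  [0.035,-0.003,0],
  [0.0435,-0.0035,0],
  [0.0435,-0.0035,0.01],
  [0.0435,-0.0035,0.03],
  [0.0435,-0.0035,0.055],
  [0.0435,-0.0035,0.08],
  [0.0435,-0.0035,0.105],
  [0.0435,-0.0035,0.125],
  [0.0435,-0.0035,0.135],
  [0.0435,-0.0035,0.135],
  [0.0435,-0.0035,0.135],
], yaw=[0,0,0,0,0,0,0,0,0,0,0,0])

```text
clock: 17.3
tcp_pos: [482.0, 429.5, 46.3]
tcp_rot: [0.0, 0.707, 0.707, -0.001]
wrist_force: [0.1, 0.6, -4.0]
width: 36.0
finger_force: 61.0
```

```bash
python3 - <<'E'
from h import *
print(ctrl.read_state()['tcp_pos'])
t=snap('scene'); d=snap('side')
cv2.imwrite('pics/m2.png',np.hstack([cv2.resize(t['color'][190:310,360:500,::-1],(420,360)),cv2.resize(d['color'][100:220,240:380,::-1],(420,360))])[:,:800])
E
```

```text
[481.95277573 429.46643875  46.26726706]
```

View pics/m2.png

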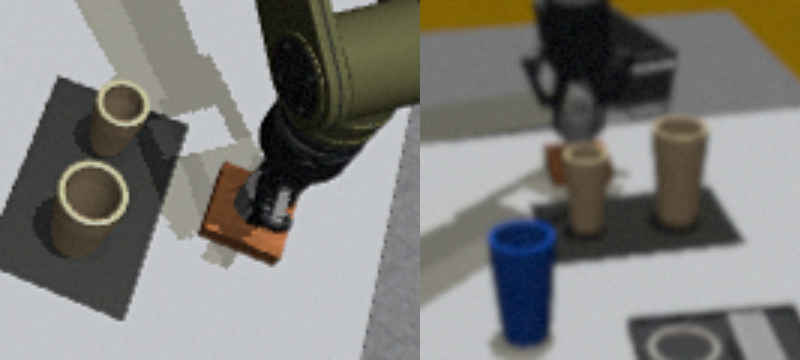

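The weight is centred over the block, held upright. Both crucibles are still standing on the mat.

Request:
move_arm([
  [0.001,0.0005,0.005],
  [0.001,0.0005,0.009],
  [0.001,0.0005,0.012],
  [0.001,0.0005,0.0145],
  [0.001,0.0005,0.0165],
  [0.001,0.0005,0.018],
  [0.001,0.0005,0.019],
  [0.001,0.0005,0.019],
  [0.001,0.0005,0.019],
], yaw=[0,0,0,0,0,0,0,0,0])

```text
clock: 18.15
tcp_pos: [482.8, 431.8, 29.1]
tcp_rot: [0.0, 0.707, 0.707, 0.0]
wrist_force: [-4.1, -2.7, 4.4]
width: 35.8
finger_force: 61.8
```

Request:
move_arm([
  [0,0,0],
  [0,0,0],
  [0,0,0],
  [0,0,0],
  [0,0,0],
  [0,0,-0.01],
  [0,0,-0.03],
  [0,0,-0.055],
  [0,0,-0.085],
  [0,0,-0.11],
  [0,0,-0.13],
  [0,0,-0.15],
  [0,0,-0.15],
], yaw=[0,0,0,0,0,0,0,0,0,0,0,0,0], gripper=0.085)

```text
clock: 19.23
tcp_pos: [484.9, 433.3, 184.6]
tcp_rot: [0.001, 0.707, 0.707, 0.005]
wrist_force: [0.7, 0.7, 0.8]
width: 85.0
finger_force: 0.0
```

```bash
python3 - <<'E'
from h import *
for n in('scene','side'):
    t=snap(n); W=world(t); m=(np.hypot(W[:,:,0]-482,W[:,:,1]-430.5)<45)&(W[:,:,2]>71)&(W[:,:,2]<84)&(t['z_map']>0)
    P=W[m]; print(n,len(P), cv2.minAreaRect(P[:,:2].astype(np.float32)) if len(P) else '',P[:,2].max() if len(P) else '')
E
```

```text
scene 60 ((484.9435119628906, 432.3027038574219), (20.984939575195312, 23.14777183532715), 32.5) 81.31874621404779
side 22 ((480.0015563964844, 430.31988525390625), (17.1590633392334, 27.237916946411133), 17.65568733215332) 81.01896947986324
```

Request:
move_arm([
  [-0.02,0.003,0],
  [-0.05,0.008,0],
  [-0.085,0.013,0],
  [-0.12,0.019,0],
  [-0.155,0.024,0],
  [-0.19,0.03,0],
  [-0.225,0.035,0],
  [-0.26,0.041,0],
  [-0.295,0.046,0],
  [-0.33,0.052,0.005],
  [-0.365,0.057,0.02],
  [-0.395,0.062,0.035],
  [-0.42,0.066,0.055],
  [-0.442,0.07,0.075],
  [-0.454,0.0715,0.09],
  [-0.454,0.0715,0.098],
  [-0.454,0.0715,0.098],
  [-0.454,0.0715,0.098],
], yaw=[0,0,0,0,0,0,0,0,0,1,2,3,4,5,5,5,5,5])

```text
clock: 20.83
tcp_pos: [553.0, -21.8, 78.6]
tcp_rot: [-0.001, 0.737, 0.676, -0.001]
wrist_force: [0.2, 0.7, 1.2]
width: 84.4
finger_force: 0.0
```

```bash
python3 - <<'E'
from h import *
print(ctrl.read_state()['tcp_pos'],ctrl.read_state()['tcp_rot'])
s=snap('wrist','w3.png'); W=world(s)
m=(abs(W[:,:,0]-554)<40)&(abs(W[:,:,1]+22)<75)&(abs(W[:,:,2]-33)<5);print(m.sum(),cv2.minAreaRect(W[m][:,:2].astype(np.float32)))
E
```

```text
[553.02559782 -21.7907183   78.6464469 ] [-1.12665533e-03  7.37179885e-01  6.75695238e-01 -7.01693026e-04]
10303 ((553.9278564453125, -22.216102600097656), (110.1636962890625, 35.094154357910156), 85.36788940429688)
```

View pics/w3.png

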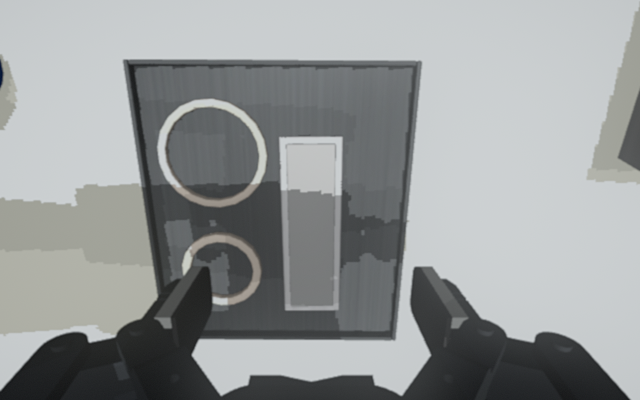

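Wrist view: bar at (312,222), parallel to the fingers (285–340 px wide), with the rings and tray lip to either side. I'll narrow the opening to 60 mm to clear the lip and rings.

Request:
move_arm([
  [0,0,0],
  [0,0,0],
  [0,0,0],
  [0,0,0.01],
  [0,0,0.025],
  [0,0,0.042],
  [0,0,0.056],
  [0,0,0.066],
  [0,0,0.072],
  [0,0,0.074],
  [0,0,0.074],
  [0,0,0.074],
], yaw=[0,0,0,0,0,0,0,0,0,0,0,0], gripper=0.06)

```text
clock: 21.88
tcp_pos: [554.6, -22.6, 6.4]
tcp_rot: [0.0, 0.737, 0.676, 0.0]
wrist_force: [-0.4, -0.5, -0.0]
width: 60.3
finger_force: 0.0
```

Request:
move_arm([
  [0,0,0],
  [0,0,0],
  [0,0,0],
  [0,0,0],
  [0,0,0],
  [0,0,0],
  [0,0,0],
  [0,0,0],
], yaw=[0,0,0,0,0,0,0,0], gripper=0.01, grip_force=90)

```text
clock: 22.55
tcp_pos: [554.4, -22.6, 7.0]
tcp_rot: [0.0, 0.737, 0.676, 0.0]
wrist_force: [-2.5, -0.6, 6.4]
width: 33.2
finger_force: 90.5
```

Request:
move_arm([
  [0,0,-0.005],
  [0,0,-0.015],
  [0,0,-0.03],
  [0,0,-0.04],
  [0,0,-0.04],
  [0,0,-0.04],
], yaw=[0,0,0,0,0,0])

```text
clock: 23.05
tcp_pos: [554.3, -22.6, 46.3]
tcp_rot: [0.0, 0.737, 0.676, 0.0]
wrist_force: [0.5, -0.4, -8.8]
width: 33.2
finger_force: 90.9
```

Request:
move_arm([
  [0,0,-0.02],
  [0,0,-0.045],
  [-0.005,0,-0.058],
  [-0.02,0,-0.06],
  [-0.045,0,-0.06],
  [-0.075,0.001,-0.06],
  [-0.105,0.001,-0.06],
  [-0.135,0.001,-0.06],
  [-0.165,0.002,-0.06],
  [-0.195,0.002,-0.06],
  [-0.22,0.002,-0.06],
  [-0.24,0.0025,-0.06],
  [-0.25,0.0025,-0.06],
  [-0.254,0.0025,-0.06],
  [-0.254,0.0025,-0.05],
  [-0.254,0.0025,-0.035],
  [-0.254,0.0025,-0.022],
  [-0.254,0.0025,-0.017],
  [-0.254,0.0025,-0.017],
  [-0.254,0.0025,-0.017],
], yaw=[0,0,0,0,0,0,0,0,0,0,0,0,0,0,0,0,0,0,0,0])

```text
clock: 24.72
tcp_pos: [534.1, -274.8, 62.0]
tcp_rot: [-0.001, 0.737, 0.676, -0.0]
wrist_force: [-0.1, 0.1, -7.6]
width: 32.5
finger_force: 91.9
```

Request:
move_arm([
  [0,0,0.003],
  [0,0,0.0055],
  [0,0,0.0075],
  [0,0,0.009],
  [0,0,0.01],
  [0,0,0.01],
  [0,0,0.01],
], yaw=[0,0,0,0,0,0,0])

```text
clock: 25.3
tcp_pos: [534.7, -276.0, 54.0]
tcp_rot: [0.0, 0.737, 0.676, 0.0]
wrist_force: [-4.0, 2.7, 1.1]
width: 32.9
finger_force: 93.0
```

Request:
move_arm([
  [0,0,0],
  [0,0,0],
  [0,0,0],
  [0,0,0],
  [0,0,0],
  [0,0,-0.01],
  [0,0,-0.03],
  [0,0,-0.055],
  [0,0,-0.08],
  [0,0,-0.095],
  [0,0,-0.095],
], yaw=[0,0,0,0,0,0,0,0,0,0,0], gripper=0.085)

```text
clock: 26.22
tcp_pos: [536.9, -277.4, 153.7]
tcp_rot: [0.005, 0.737, 0.676, 0.001]
wrist_force: [0.4, 0.2, 0.2]
width: 84.6
finger_force: 0.0
```

```bash
python3 - <<'E'
from h import *
print(ctrl.read_state()['tcp_pos'])
s=snap('wrist','w4.png'); t=snap('scene'); d=snap('side')
for n,q in(('w',s),('d',d)):
    W=world(q); m=(abs(W[:,:,0]-535)<60)&(abs(W[:,:,1]+275)<75)&(abs(W[:,:,2]-80)<5)&(q['z_map']>0)
    print(n,m.sum(),np.median(W[m][:,2]) if m.any() else '',cv2.minAreaRect(W[m][:,:2].astype(np.float32)))
W=world(t)
for l,x,z in(('small',460,94),('big',566,114)):
    m=(np.hypot(W[:,:,0]-x,W[:,:,1]-282)<45)&(abs(W[:,:,2]-z)<8)
    print(l,m.sum(),cv2.minAreaRect(W[m][:,:2].astype(np.float32)))
E
```

```text
[ 536.94153897 -277.40248923  153.72166388]
w 8245 80.11037211891403 ((535.6390380859375, -275.8096008300781), (110.14303588867188, 35.1382942199707), 85.1119613647461)
d 640 80.89791451619317 ((535.21240234375, -273.79400634765625), (111.66866302490234, 36.32943344116211), 85.3611068725586)
small 135 ((461.5815124511719, 283.5694885253906), (48.32667922973633, 47.59775161743164), 48.35801315307617)
big 193 ((566.409912109375, 283.0482177734375), (59.78602600097656, 60.250267028808594), 67.15974426269531)
```

View pics/w4.png

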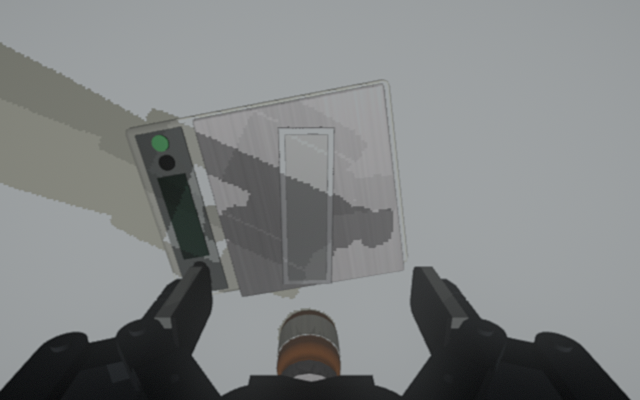

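Wrist view: bar at (306,205) lies flat and centred on the pan; both crucibles are still upright on the mat. Next I take the big crucible back.

Request:
move_arm([
  [0.015,0,0],
  [0.04,-0.001,0],
  [0.07,-0.002,0],
  [0.105,-0.003,0],
  [0.14,-0.004,0],
  [0.175,-0.005,0],
  [0.21,-0.006,0],
  [0.245,-0.007,0],
  [0.28,-0.009,0],
  [0.315,-0.01,0],
  [0.35,-0.011,0],
  [0.385,-0.012,0],
  [0.42,-0.013,0],
  [0.455,-0.014,0],
  [0.49,-0.015,0],
  [0.52,-0.016,0],
  [0.545,-0.017,0],
  [0.5575,-0.017,0],
  [0.5575,-0.017,0],
  [0.5575,-0.017,0],
], yaw=[0,0,-1,-2,-3,-4,-5,-5,-5,-5,-5,-5,-5,-5,-5,-5,-5,-5,-5,-5])

```text
clock: 28.03
tcp_pos: [565.0, 281.0, 146.4]
tcp_rot: [-0.0, 0.707, 0.708, -0.001]
wrist_force: [0.6, -0.5, 0.3]
width: 85.3
finger_force: 0.0
```

Request:
move_arm([
  [0,0,0],
  [0,0,0.01],
  [0,0,0.025],
  [0,0,0.042],
  [0,0,0.056],
  [0,0,0.064],
  [0,0,0.067],
  [0,0,0.067],
  [0,0,0.067],
], yaw=[0,0,0,0,0,0,0,0,0])

```text
clock: 28.78
tcp_pos: [566.4, 281.0, 81.3]
tcp_rot: [0.0, 0.707, 0.707, 0.0]
wrist_force: [-0.0, -0.4, 0.1]
width: 84.8
finger_force: 0.0
```

Request:
move_arm([
  [0,0,0],
  [0,0,0],
  [0,0,0],
  [0,0,0],
  [0,0,0],
  [0,0,0],
  [0,0,0],
  [0,0,0],
], yaw=[0,0,0,0,0,0,0,0], gripper=0.04, grip_force=40)

```text
clock: 29.45
tcp_pos: [566.6, 281.5, 82.4]
tcp_rot: [0.0, 0.707, 0.707, 0.001]
wrist_force: [-2.3, 0.5, 5.5]
width: 60.8
finger_force: 44.0
```

Request:
move_arm([
  [0,0,-0.01],
  [0,0,-0.03],
  [0,0,-0.05],
  [0,0,-0.065],
  [-0.005,-0.001,-0.07],
  [-0.02,-0.005,-0.07],
  [-0.045,-0.012,-0.07],
  [-0.075,-0.02,-0.07],
  [-0.105,-0.028,-0.07],
  [-0.135,-0.036,-0.07],
  [-0.165,-0.044,-0.07],
  [-0.195,-0.053,-0.07],
  [-0.22,-0.06,-0.07],
  [-0.24,-0.065,-0.07],
  [-0.252,-0.068,-0.068],
  [-0.257,-0.0695,-0.055],
  [-0.257,-0.0695,-0.04],
  [-0.257,-0.0695,-0.03],
  [-0.257,-0.0695,-0.025],
  [-0.257,-0.0695,-0.025],
], yaw=[0,0,0,0,0,0,0,0,0,0,0,0,0,0,0,0,0,0,0,0])

```text
clock: 31.12
tcp_pos: [494.8, 24.7, 103.1]
tcp_rot: [-0.002, 0.707, 0.707, -0.002]
wrist_force: [-0.8, -0.4, -2.9]
width: 61.1
finger_force: 44.7
```

```bash
python3 - <<'E'
from h import *
print(ctrl.read_state()['tcp_pos'])
d=snap('side'); s=snap('wrist')
W=world(d); P=W[(np.hypot(W[:,:,0]-496,W[:,:,1]-24)<40)&(abs(W[:,:,2]-138)<12)&(d['z_map']>0)]; print(len(P),np.percentile(P[:,2],[5,50,95]) if len(P) else '')
cv2.imwrite('pics/m5.png',np.hstack([cv2.resize(d['color'][140:260,260:420,::-1],(400,300)),cv2.resize(s['color'][:,:,::-1],(400,300))]))
E
```

```text
[494.79566658  24.66151431 103.08152341]
273 [127.15938855 135.4709206  145.11449094]
```

View pics/m5.png

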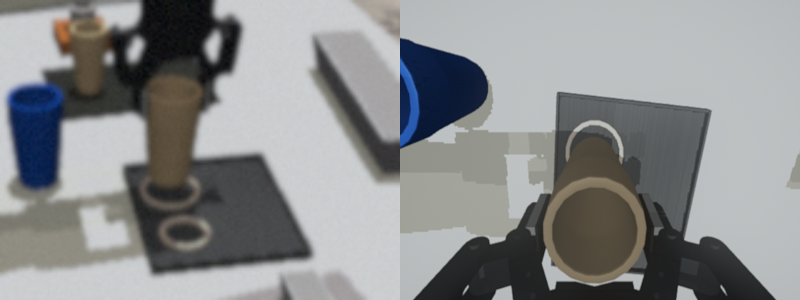

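The big crucible hangs upright over its ring (left half, ring at about (170,190)).

Request:
move_arm([
  [0,0,0],
  [0,0,0.006],
  [0,0,0.012],
  [0,0,0.017],
  [0,0,0.021],
  [0,0,0.0235],
  [0,0,0.025],
  [0,0,0.0255],
  [0,0,0.0255],
  [0,0,0.0255],
], yaw=[0,0,0,0,0,0,0,0,0,0])

```text
clock: 32.05
tcp_pos: [496.7, 24.1, 81.4]
tcp_rot: [-0.0, 0.707, 0.707, -0.0]
wrist_force: [-4.1, 0.1, 6.6]
width: 60.6
finger_force: 45.7
```

Request:
move_arm([
  [0,0,0],
  [0,0,0],
  [0,0,0],
  [0,0,0],
  [0,0,0],
  [0,0,-0.01],
  [0,0,-0.03],
  [0,0,-0.05],
  [0,0,-0.065],
  [0,0,-0.065],
], yaw=[0,0,0,0,0,0,0,0,0,0], gripper=0.085)

```text
clock: 32.88
tcp_pos: [499.2, 23.9, 150.1]
tcp_rot: [0.003, 0.707, 0.707, 0.003]
wrist_force: [0.1, 0.9, -0.4]
width: 85.2
finger_force: 0.0
```

Request:
move_arm([
  [0.02,0,0],
  [0.05,0,0],
  [0.085,0,0],
  [0.12,0,0],
  [0.155,0,0],
  [0.19,-0.006,0],
  [0.22,-0.018,0],
  [0.243,-0.029,0],
  [0.255,-0.0355,0],
  [0.257,-0.0365,0],
  [0.257,-0.0365,0.005],
  [0.257,-0.0365,0.02],
  [0.257,-0.0365,0.04],
  [0.257,-0.0365,0.06],
  [0.257,-0.0365,0.075],
  [0.257,-0.0365,0.083],
  [0.257,-0.0365,0.083],
  [0.257,-0.0365,0.083],
], yaw=[0,0,0,0,0,0,0,0,0,0,0,0,0,0,0,0,0,0])

```text
clock: 34.38
tcp_pos: [460.2, 280.3, 62.1]
tcp_rot: [-0.0, 0.707, 0.707, -0.0]
wrist_force: [-0.1, 0.1, -0.2]
width: 85.0
finger_force: 0.0
```

Request:
move_arm([
  [0,0,0],
  [0,0,0],
  [0,0,0],
  [0,0,0],
  [0,0,0],
  [0,0,0],
  [0,0,0],
  [0,0,0],
  [0,0,0],
], yaw=[0,0,0,0,0,0,0,0,0], gripper=0.03, grip_force=40)

```text
clock: 35.13
tcp_pos: [460.6, 281.5, 63.7]
tcp_rot: [0.0, 0.707, 0.707, 0.001]
wrist_force: [-2.4, -0.2, 6.6]
width: 48.2
finger_force: 41.2
```

Request:
move_arm([
  [0,0,-0.01],
  [0,0,-0.03],
  [0,0,-0.06],
  [0,0,-0.09],
  [-0.01,0,-0.12],
  [-0.03,0.002,-0.14],
  [-0.055,0.004,-0.15],
  [-0.085,0.006,-0.15],
  [-0.115,0.008,-0.15],
  [-0.145,0.011,-0.15],
  [-0.175,0.014,-0.15],
  [-0.205,0.017,-0.15],
  [-0.235,0.02,-0.15],
  [-0.265,0.023,-0.15],
  [-0.292,0.025,-0.15],
  [-0.315,0.027,-0.15],
  [-0.33,0.029,-0.15],
  [-0.337,0.029,-0.15],
  [-0.337,0.029,-0.15],
  [-0.337,0.029,-0.15],
], yaw=[0,0,0,0,0,0,0,0,0,0,0,0,0,0,0,0,0,0,0,0])

```text
clock: 36.8
tcp_pos: [488.7, -55.5, 212.0]
tcp_rot: [-0.001, 0.707, 0.707, 0.0]
wrist_force: [-0.3, -0.1, -1.6]
width: 47.9
finger_force: 42.3
```

Request:
move_arm([
  [0,0,0.01],
  [0,0,0.03],
  [0,0,0.055],
  [0,0,0.08],
  [0,0,0.103],
  [0,0,0.118],
  [0,0,0.125],
  [0,0,0.125],
  [0,0,0.125],
], yaw=[0,0,0,0,0,0,0,0,0])

```text
clock: 37.55
tcp_pos: [489.1, -55.3, 87.4]
tcp_rot: [-0.0, 0.707, 0.707, -0.0]
wrist_force: [0.4, -0.3, -2.1]
width: 48.1
finger_force: 42.2
```

```bash
python3 - <<'E'
from h import *
print(ctrl.read_state()['tcp_pos'])
d=snap('side'); s=snap('wrist')
W=world(s); P=W[(np.hypot(W[:,:,0]-497,W[:,:,1]-24)<40)&(abs(W[:,:,2]-115)<6)&(s['z_map']>0)]
print('big',len(P),cv2.minAreaRect(P[:,:2].astype(np.float32)),np.median(P[:,2]))
cv2.imwrite('pics/m6.png',np.hstack([cv2.resize(d['color'][140:260,260:420,::-1],(400,300)),cv2.resize(s['color'][:,:,::-1],(400,300))]))
E
```

```text
[489.05604985 -55.31514497  87.36155576]
big 9930 ((496.31353759765625, 20.58770751953125), (55.775787353515625, 61.175960540771484), 86.01822662353516) 114.85117304189271
```

View pics/m6.png

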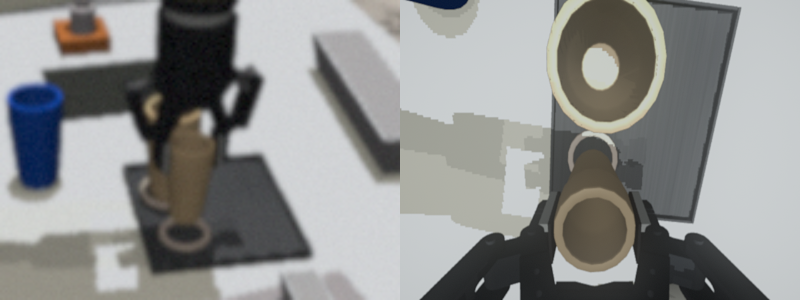

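The big crucible stands in its ring, rim height 114.9 mm. The small one hangs over its own ring at about (185,235) in the left half.

Request:
move_arm([
  [0,0,0.006],
  [0,0,0.012],
  [0,0,0.017],
  [0,0,0.021],
  [0,0,0.0235],
  [0,0,0.025],
  [0,0,0.0258],
  [0,0,0.0258],
  [0,0,0.0258],
], yaw=[0,0,0,0,0,0,0,0,0])

```text
clock: 38.4
tcp_pos: [489.1, -56.1, 62.7]
tcp_rot: [-0.0, 0.707, 0.707, -0.0]
wrist_force: [-3.2, -0.2, 5.7]
width: 48.2
finger_force: 43.5
```

Height is 62.7 mm as expected for the tray floor. Releasing and backing off.

Request:
move_arm([
  [0,0,0],
  [0,0,0],
  [0,0,0],
  [0,0,0],
  [0,0,0],
  [0,0,-0.01],
  [0,0,-0.03],
  [0,0,-0.05],
  [0,0,-0.08],
  [0,0,-0.11],
  [0,0,-0.14],
  [0,0.03,-0.17],
  [0,0.06,-0.19],
  [0,0.09,-0.2],
  [0,0.12,-0.2],
  [0,0.14,-0.2],
  [0,0.15,-0.2],
  [0,0.15,-0.2],
  [0,0.15,-0.2],
], yaw=[0,0,0,0,0,0,0,0,0,0,0,0,0,0,0,0,0,0,0], gripper=0.085)

```text
clock: 39.98
tcp_pos: [638.4, -55.8, 261.2]
tcp_rot: [-0.001, 0.707, 0.707, -0.0]
wrist_force: [0.2, 0.6, 0.1]
width: 85.1
finger_force: 0.0
```

```bash
python3 - <<'E'
from h import *
S={n:snap(n,n+'9.png') for n in('wrist','scene','side')}
for n,s in S.items():
    W=world(s)
    for l,x,y,z,r,dz in(('big',496,24,115,40,4),('small',489,-56,95,34,4),('weight',482,431,76,25,5),('bar',535,-275,80,70,4),('jar',522,-430,82,40,4)):
        m=(np.hypot(W[:,:,0]-x,W[:,:,1]-y)<r)&(abs(W[:,:,2]-z)<dz)&(s['z_map']>0)
        if m.sum()>15: c,wh,a=cv2.minAreaRect(W[m][:,:2].astype(np.float32)); print(n,l,m.sum(),np.round(c,1),np.round(wh,1),np.median(W[m][:,2]).round(1))
E
```

```text
wrist big 1931 [496.7  23.4] [61.2 61.1] 114.9
wrist small 1056 [488.6 -56.2] [49.1 49. ] 94.8
wrist bar 2058 [ 536.2 -270.3] [101.1  35.3] 80.0
scene big 125 [496.5  25.7] [60.2 60.1] 114.2
scene small 90 [488.2 -53.6] [48.8 47.9] 94.2
scene weight 60 [485.  432.2] [20.8 22. ] 75.7
scene bar 327 [ 535.8 -272.9] [111.1  36.4] 79.1
scene jar 164 [ 522.6 -428.7] [50.6 47.5] 81.5
side big 134 [495.3  23.8] [60.3 59.5] 115.2
side small 123 [486.7 -54.9] [49.2 48.2] 95.2
side weight 23 [484.3 430.6] [20.9 19.3] 77.0
side bar 625 [ 535.1 -273.8] [112.   35.8] 80.9
side jar 587 [ 522.2 -431.2] [51.  49.9] 82.9
```

View pics/side9.png

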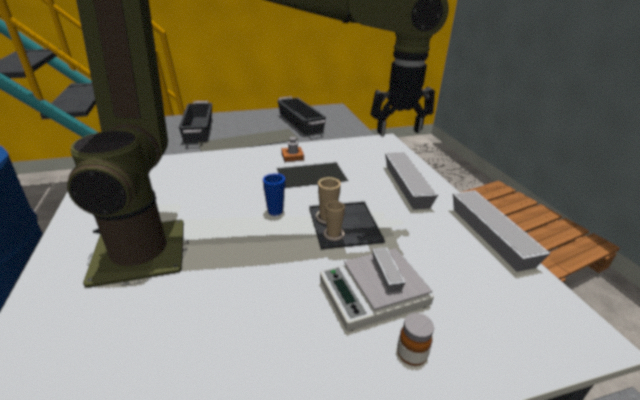

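The side view shows everything in its place: crucibles in their rings (328,200)/(336,220), bar on the pan (388,270), weight in its block (292,148), jar unmoved.

```bash
python3 -c "
from plant import ctrl
print(ctrl.hand_in())"
```

```text
the job is handed in; nothing more can be done
None
```

The job is handed in at about 40 s of the 141 s allowed: the last camera check showed the bar centred on the pan, both crucibles upright in their own rings, the check weight in its block and the jar unmoved; the hand-in returned no verdict.

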